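# Lock a culture tray into its spring-bolt holder

## Robot

A 7-joint arm with a two-finger parallel gripper is mounted at the origin on the work surface. World frame = base frame: x ahead of the robot, y to its left, z up, the work surface at z = 0. Lengths are in m, angles in rad, forces in N, time in s.
With the tool pointing down it reaches from about 0.35 to 0.775 m from the base axis. Payload 3.1 kg.
Tool frame: the origin (TCP) lies at the very end of the fingers, on their centre line; the grasp point (between the pads) lies 19 mm behind it (r.tcp_to_grasp is the distance from the TCP to the grasp point, in m); z points along the fingers, y is the line along which they close (so a half turn about z gives the same grasp; the last joint's range is limited). The gripper opens to 85 mm and grips with 20 to 120 N. Pads are 22 mm wide; open, the fingers measure 114 mm over their backs; the gripper's body (76 mm by 85 mm) begins 54 mm behind the grasp point. The pads swing forward as they close: fully open they stand 13 mm farther back than shut.
Start: joints at [1.125, 0.311, 0.014, 1.512, -0.004, 1.319, -0.027], TCP at [0.216, -0.506, 0.231] pointing down, gripper open.
Joint ranges: [-2.7, 2.7], [-0.3, 1.91], [-1.27, 1.3], [0.12, 2.57], [-1.44, 4.58], [0.2, 2.03], [-3.05, 3.05]. Speed limits (rad/s): [2.79, 2.79, 3.14, 3.14, 3.14, 3.14, 3.14].

## Interface

Orientations are given as a rotation vector (axis times angle).
In Python, from bench import r gives the robot as it stands.
- The arm moves only by the shell command python3 -m handwheel 'ROWS' [FORCE]. ROWS is JSON, a list that holds one entry, the list of rows, each a list of 7 numbers: the opening, from 0 (shut) to 1 (fully open), then the shift along the tool's x, y, z in mm, then the turn, a rotation vector about the tool's x, y, z in degrees. A call has 1 to 12 rows; each row is the pose to reach, as a shift and turn from the pose commanded when the call began, along the tool's axes at that moment; what a row does not reach only later rows make up. A row lasts 1/12 s, in which the tool goes at most 41.7 mm and 7.16 degrees, less where a joint would pass 70% of its speed; a pose out of reach is approached as far as the arm can. A call with a gripper value outside its range is refused whole. The fingers move at their own pace and stop on an object; FORCE is the grip in N (left out, the last holds). Time passes only in rows, so rows that repeat a pose let the fingers close. It gives the time, the measured TCP pose, the force, the opening and the grip force at its end, in the units of the state.
- r.get_state(): the state, without advancing time (a new reading comes with each control period).
- r.read_camera(name): name is "scene" or "top" or "wrist"; returns the picture (420x560x3 uint8, red, green, blue); there is no depth.
- r.get_calibration(name): a dict with "vertical_fov" (degrees; the focal length in pixels is half the picture's height over the tangent of half this angle, whatever the lens; pixels are square), "cx", "cy" (the principal point, pixels), "D" ([k1, k2, p1, p2, k3] as OpenCV has them; the pictures are not rectified), "position" and "orientation" of the camera in the world. Camera axes: x right, y down, z forward; pixel columns grow to the right and rows downward; lengths in m; the calibration is good to about 2 mm. A picture is of the moment at which its call begins: read the wrist's pose just before it. get_calibration takes no time and is no camera call; for the wrist camera it gives the pose at the moment of the call.
- r.sign_off(): hands the job in; it is judged then, once.
The state is a dict: "t": time; "joint_pos": joint angles; "qd": joint speeds; "joint_torque": joint torques, N m; "tcp_pos": TCP position; "tool_rot": TCP orientation; "ft_force": force on the tool from outside, world axes, zero at the start; "wrist_torque": the same for the moment, N m; "gripper_width": finger opening in m; "finger_force": force on a finger pad.
Only numpy, scipy, OpenCV 4.12 (cv2) and the standard library are available. Lean on these libraries where they do the work, as an engineer would, in place of code of your own. Each camera call takes 0.05 s, during which the arm holds its last target. There are 200 camera calls.

## Task

Set the white six-well culture tray down flat in the nest of the holder, without tipping it. Then push the red push bar fully home against its spring, so that the steel bolt reaches over the tray's end, and while it is held in slide the yellow keeper all the way across so that it traps the bar there, and let go. Do not disturb the two dishes, the spirit burner or the forceps.

Things in the scene. Friction and masses are not known exactly. Their poses are not given: they have to be found in the camera images.
- holder: Aluminium tray holder fixed to the bench. Origin: under the nest's centre, at bench height. x axis: along the nest, from the red push bar towards the nest (the way the bar is pushed); y to the left of that; z up. All 'holder' coordinates below are in mm in this frame. Floor plate 6 mm thick: 152 x 86 under the nest, then a cross-plate 190 wide (y) from x = -174 to -76.
- nest (a point): Centre of the nest's floor, 6 mm over the bench; the seated tray's origin lies here, its long side along holder x, either way round. Blue walls at the four corners, inner space 137 x 67 mm, 19 mm over the bench, with flared lips up to 29 mm that guide the tray in from up to about 8 mm off. Long sides open for the fingers between x = -43 and +43.
- housing (a point): Centre of the top of the grey spring housing, 41 (x) x 56 (y) mm, 47 mm high, at holder x = -104.5, y = 0. Two small grey posts that carry the keeper's track, 18 x 14 mm and 47 mm high, stand at x = -112, y = +78 and -78.
- plunger (a joint): Travel (m) of the red push bar and its steel bolt along holder +x: 0 sprung out, 0.028 home on its stop. The spring pushes back with about 4 N at 0, 12 N at home, and returns the bar when let go. The keeper can pass only beyond 0.025; the trapped bar rests on it at about 0.025.
- push_face (a point): Centre of the red push bar's outer upright face, the one to push (it looks along holder -x), 29 mm over the bench; moves with the bar. Bar 115 mm wide (y), 12 mm thick, from 14 to 44 mm over the bench. At plunger 0 this point is at holder x = -166, y = -12.5, and the bar spans y = -70 to +45.
- bolt_tip (a point): Tip of the steel bolt carried by the push bar, at the middle of its lower edge, 31 mm over the bench; bolt 30 mm wide (y), 11 mm thick. At plunger 0 it ends 10 mm short of the seated tray; at 0.025 it reaches 15 mm over the tray, 3 mm above its rim. With the bolt in, the tray cannot be put in.
- keeper (a joint): Travel (m) of the yellow keeper towards holder -y: 0 fully open, 0.040 fully across on its stop; starts within 0.010 of open. About 1.5 N friction; it stays where left. If the red bar is not in, the keeper's stop block strikes the bar's +y end.
- stop_block (a point): Centre of the top of the keeper's yellow stop block, which goes behind the pushed-in bar: 28 mm wide (y), x from -159 to -141, from 8 to 60 mm over the bench; moves with the keeper. At keeper 0 it spans y = 58 to 86, clear of the bar's end.
- keeper_tab (a point): Middle of the drive tab's face that looks to holder +y, 56 mm over the bench; a finger standing against the red bar pushes it to -y. Yellow rib 12 mm thick (y), x from -170 to -102, 48 to 64 mm high, 4 mm above the bar. At keeper 0: x = -145, y = -20. 78 mm free between it and the stop block; the arm joining them lies at x = -120 to -102, 50 to 60 mm high.
- tray: White open culture tray with six wells, 130 (x) x 60 (y) x 22 mm high, about 0.12 kg, 3 mm walls; origin at the centre of its underside, z up. It starts flat on the bench, left or right of the holder.
- dish_a: Closed glass dish, 93 mm across, 20 mm high; origin at the centre of its underside. Leave it alone.
- dish_b: Closed glass dish, 93 mm across, 20 mm high; origin at the centre of its underside. Leave it alone.
- burner: Amber glass spirit burner with a steel cap, 72 mm across, 86 mm high; origin at the centre of its underside. Leave it alone.
- forceps: Steel forceps lying flat, 145 mm long (x), 34 mm wide, 5 mm high; origin at the middle of the underside. Leave them alone.
Things that resemble listed ones, but are neither listed nor needed, are in the scene too. What is meant by the tray is not purple, and is the smaller of those in its own colour.

How it is judged:
On the way, in this order (a step that is already met when the one before it is completed fails the run):
1. the tray lies flat in the nest, with the bolt still out (horizontal distance between tray and nest below 0.007 m and z of tray in the frame of nest below 0.003 m and angle between tray's own z axis and vertical below 0.04 rad and value of joint plunger below 0.012 m), for 0.2 s.
2. the push bar is pushed home over the seated tray, keeper not yet across (value of joint plunger above 0.0235 m and value of joint keeper below 0.02 m and horizontal distance between tray and nest below 0.007 m), for 0.05 s.
3. the keeper is slid across behind the bar (value of joint keeper above 0.03 m and value of joint plunger above 0.0225 m), for 0.1 s.
At the end, for the whole second after the job is handed in: The tray lies at rest flat in the nest (within 7 mm of its centre, 3 mm of its floor), the push bar is trapped in (at least 22.5 mm of travel) and the keeper is at least 30 mm of its 40 mm across, with the robot away (all of step 3 and horizontal distance between tray and nest below 0.007 m and z of tray in the frame of nest below 0.003 m and angle between tray's own z axis and vertical below 0.04 rad and angle between the x axis of tray and the x axis of holder, either way round below 0.09 rad and linear speed of tray below 0.02 m/s); the robot touches nothing.
It fails at once if the tray is tipped by more than 30 degrees (angle between tray's own z axis and vertical above 0.52 rad).
It fails at once if a dish is moved by more than 15 mm (distance of any of dish_a, dish_b from where it was at the start of the episode above 0.015 m).
It fails at once if the burner is moved by more than 15 mm or tipped (distance of burner from where it was at the start of the episode above 0.015 m or angle between burner's own z axis and vertical above 0.3 rad).
It fails at once if the forceps are moved by more than 20 mm (distance of forceps from where it was at the start of the episode above 0.02 m).
It also fails if it takes over 58 s, if anything falls off the work surface, if the arm or the gripper's body presses on something with over 40 N, if the wrist force passes 120 N, or if a joint passes its speed limit or range.

## Working session

There is one attempt and no reset: what is moved stays moved. The work goes in short steps, Python scripts to look and compute and a shell command to move; the robot and the scene stay as the last step left them, time stands still between calls to the robot, and variables do not carry over. Pictures are saved under pics/ and viewed, at most 10 in all, crops included, and the job is handed in when it is done.

```bash
mkdir -p pics; ls
python3 - <<'E'
from bench import r
import cv2,json
s=r.get_state();print({k:s[k] for k in('t','tcp_pos','tool_rot','gripper_width','joint_pos')})
for n in('top','scene'):
    im=r.read_camera(n);cv2.imwrite(f'pics/{n}0.png',im[:,:,::-1]);print(n,r.get_calibration(n))
E
```

```text
pics
{'t': 0.0, 'tcp_pos': array([ 0.21580342, -0.50510289,  0.23023139]), 'tool_rot': array([-3.07555440e+00, -6.29567471e-01,  8.95281449e-04]), 'gripper_width': 0.0850619870414697, 'joint_pos': array([ 1.1253605 ,  0.31170621,  0.01396462,  1.51305781, -0.00438164,
        1.31919286, -0.02722098])}
top {'vertical_fov': 48.680851618313916, 'cx': 283.60227161178665, 'cy': 205.79656732267793, 'D': array([-0.05339839,  0.        ,  0.        ,  0.        ,  0.        ]), 'position': array([0.30327268, 0.01368117, 1.27778791]), 'orientation': array([-2.10310785,  2.15125908, -0.21102537])}
scene {'vertical_fov': 47.87147031120328, 'cx': 274.10027308582903, 'cy': 211.8531888224566, 'D': array([-0.14310761,  0.        ,  0.        ,  0.        ,  0.        ]), 'position': array([1.00789255, 0.5463389 , 1.03115545]), 'orientation': array([-0.97128043, -2.62369838,  0.86744307])}
```

View pics/top0.png

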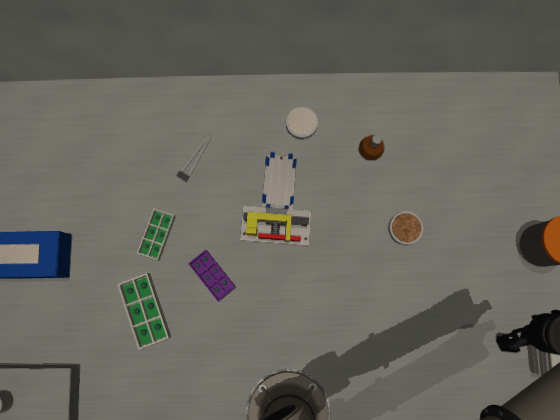

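View pics/scene0.png

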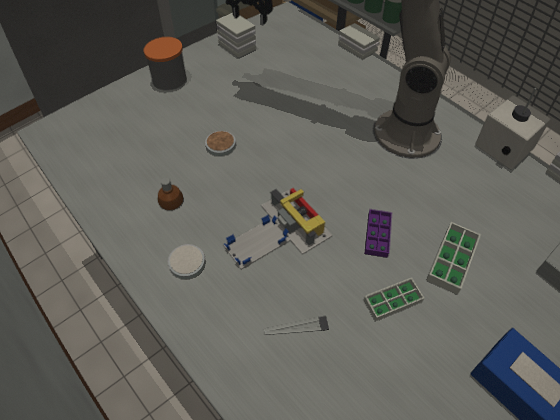

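Candidates in the top view are white/green at (156,235), purple at (212,275) and a larger white one at (143,312). The tray meant is the one at (156,235), because it is white and the smaller of the two white ones. The holder is at (277,205), the dishes at (302,122) and (406,228), the burner at (371,147) and the forceps at (194,160). I'll check these in an enlarged crop.

```bash
cat > h.py <<'E'
import numpy as np,cv2
from scipy.spatial.transform import Rotation as R
def ray(c,uv):
    f=210/np.tan(np.radians(c['vertical_fov'])/2)
    K=np.array([[f,0,c['cx']],[0,f,c['cy']],[0,0,1]])
    n=cv2.undistortPoints(np.array(uv,float).reshape(-1,1,2),K,np.array(c['D'])).reshape(-1,2)
    return np.array(c['position']),np.c_[n,np.ones(len(n))]@R.from_rotvec(c['orientation']).as_matrix().T
def plane(c,uv,z):
    o,d=ray(c,uv);return o+d*((z-o[2])/d[:,2])[:,None]
def tri(c1,u1,c2,u2):
    o1,d1=ray(c1,u1);o2,d2=ray(c2,u2);out=[]
    for a,b in zip(d1,d2):
        s=np.linalg.lstsq(np.c_[a,-b],o2-o1,rcond=None)[0]
        p,q=o1+a*s[0],o2+b*s[1];out.append(np.r_[(p+q)/2,np.linalg.norm(p-q)])
    return np.array(out)
def proj(c,P):
    f=210/np.tan(np.radians(c['vertical_fov'])/2)
    K=np.array([[f,0,c['cx']],[0,f,c['cy']],[0,0,1]]);Rm=R.from_rotvec(c['orientation']).as_matrix().T
    return cv2.projectPoints(np.array(P,float).reshape(-1,3),cv2.Rodrigues(Rm)[0],-Rm@c['position'],K,np.array(c['D']))[0].reshape(-1,2)
E
python3 - <<'E'
import cv2,numpy as np
t=cv2.imread('pics/top0.png');s=cv2.imread('pics/scene0.png')
def cr(i,x,y,w,h):return cv2.resize(i[y:y+h,x:x+w],(400,300),interpolation=cv2.INTER_CUBIC)
cv2.imwrite('pics/crop.png',np.vstack([np.hstack([cr(t,116,196,80,60),cr(t,212,146,133,100)]),np.hstack([cr(s,354,268,80,60),cr(s,212,180,133,100)])]))
E
```

```text
(no output)
```

View pics/crop.png

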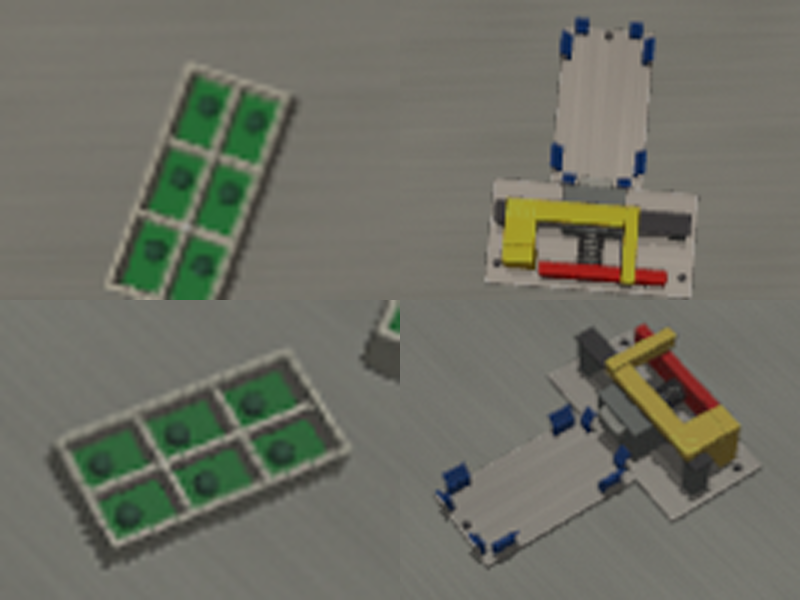

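The crop confirms the tray: white with green wells, top-view rim corners at (153.4,208.6), (174.6,215.0) and (137.2,253.6). It also shows the holder's cross-plate corners and the keeper's yellow tab in both views. Next I'll fit poses.

```bash
cat > fit.py <<'E'
from h import *
from bench import r
from scipy.optimize import least_squares
T,S=r.get_calibration('top'),r.get_calibration('scene')
def P(l,k,o,po):return (np.array(l,float)-po)/k+o
tt=P([(187,63),(293,95),(106,288)],5,(116,196),(0,0))
ts=P([(115,548),(58,445),(350,450),(292,350)],5,(354,268),(0,300))
print('tray tri',tri(T,tt,S,ts[:3]).round(4))
k=400/133
ht=P([(497,178),(698,195),(692,298),(486,282)],k,(212,146),(400,0))
hs=P([(672,520),(548,375),(760,465),(488,567)],k,(212,180),(400,300))
print('plate tri',tri(T,ht[[0,1,3]],S,hs[:3]).round(4))
def W(p,M):
    M=np.array(M,float);c,s=np.cos(p[2]),np.sin(p[2]);return np.c_[p[0]+c*M[:,0]-s*M[:,1],p[1]+s*M[:,0]+c*M[:,1],M[:,2]]
def fit(Mt,ut,Ms,us,p0):
    f=lambda p:np.r_[(proj(T,W(p,Mt))-ut).ravel(),(proj(S,W(p,Ms))-us).ravel()]
    q=least_squares(f,p0);print(q.x.round(4),'rms px',np.sqrt((q.fun**2).mean()).round(2),q.fun.round(1));return q.x
a,b,z=.065,.03,.022
C=[(a,b,z),(a,-b,z),(-a,b,z),(-a,-b,z)]
tr=fit(C[:3],tt,C,ts,[.5,.3,-.3])
e=.006
H=[(-.076,.095,e),(-.076,-.095,e),(-.174,-.095,e),(-.174,.095,e)]
ho=fit(H,ht,[H[0],H[1],H[3],(.076,.043,e)],hs,[.6,0,0])
np.save('pose.npy',[tr,ho])
# dishes etc. rough
print(plane(T,[(302,122),(406,228),(371,147),(194,160),(183,176),(210,138),(212,275)],.01).round(3))
E
python3 fit.py; python3 -c "
from bench import r;from h import *
s=r.get_state();print(R.from_rotvec(s['tool_rot']).as_matrix().round(3))"
```

```text
tray tri [[0.5425 0.3591 0.0171 0.0012]
 [0.5229 0.3024 0.0126 0.005 ]
 [0.4191 0.4004 0.0154 0.0007]]
plate tri [[ 0.5488  0.1094  0.0019  0.0033]
 [ 0.5292 -0.0777  0.0013  0.0018]
 [ 0.4525  0.1194  0.0023  0.0011]]
[ 0.4724  0.3522 -0.332 ] rms px 0.89 [-0.7 -0.6 -1.6 -0.5 -1.3 -0.7 -0.2 -0.5 -0.7 -1.6  0.5 -0.5 -0.6 -1. ]
[ 0.6157  0.0094 -0.0962] rms px 0.61 [-1.2 -0.  -0.1 -0.7 -0.3  0.  -0.7  0.3 -0.2 -0.4 -0.9 -0.8  0.5 -0.7
 -0.6 -0.5]
[[ 0.789 -0.061  0.01 ]
 [ 0.474 -0.339  0.01 ]
 [ 0.71  -0.256  0.01 ]
 [ 0.682  0.249  0.01 ]
 [ 0.636  0.28   0.01 ]
 [ 0.746  0.204  0.01 ]
 [ 0.358  0.196  0.01 ]]
[[ 0.92   0.393 -0.001]
 [ 0.393 -0.92   0.002]
 [-0.    -0.002 -1.   ]]
```

```bash
sed -i 's|def P(l,k,o,po):return (np.array(l,float)-po)/k+o|def P(l,k,o,po):return (np.array(l,float)-po+.5)/k-.5+o|' fit.py; python3 fit.py | grep rms
cat > go.py <<'E'
# shift/turn in tool axes from present pose to world target x y z (m) yaw(deg, of tool x)
import sys;from h import *;from bench import r
s=r.get_state();Q=R.from_rotvec(s['tool_rot']);x,y,z,w=map(float,sys.argv[1:5])
M=R.from_matrix([[np.cos(np.radians(w)),np.sin(np.radians(w)),0],[np.sin(np.radians(w)),-np.cos(np.radians(w)),0],[0,0,-1]])
print('t',s['t'],'at',s['tcp_pos'].round(4),'shift mm',(Q.inv().apply(np.array([x,y,z])-s['tcp_pos'])*1e3).round(1),'turn',np.degrees((Q.inv()*M).as_rotvec()).round(1))
E
python3 -m handwheel '[[[1,402,-269,-20,0,0,42],[1,402,-269,-20,0,0,42],[1,402,-269,-20,0,0,42],[1,402,-269,-20,0,0,42],[1,402,-269,-20,0,0,42],[1,402,-269,-20,0,0,42],[1,402,-269,-20,0,0,42],[1,402,-269,-20,0,0,42],[1,402,-269,-20,0,0,42],[1,402,-269,-20,0,0,42],[1,402,-269,-20,0,0,42],[1,402,-269,-20,0,0,42]]]'
python3 go.py .472 .352 .2 -19
```

```text
[ 0.4729  0.3517 -0.3293] rms px 0.59 [-0.2 -0.4 -1.  -0.3 -0.7 -0.5  0.  -0.1 -0.6 -1.2  0.7 -0.2 -0.5 -0.6]
[ 0.6162  0.0091 -0.0983] rms px 0.43 [-0.8  0.   0.3 -0.5 -0.   0.3 -0.4  0.4 -0.1  0.  -0.7 -0.5  0.7 -0.2
t: 1.1
tcp_pos: [0.4748, -0.1073, 0.2507]
tool_rot: [3.099, -0.515, -0.001]
ft_force: [0.9, -0.6, 0.7]
gripper_width: 0.0858
finger_force: 0.0
t 1.1 at [ 0.4748 -0.1073  0.2507] shift mm [-151.2 -433.7   50.6] turn [0.  0.  0.1]
```

```bash
python3 -m handwheel '[[[1,-151,-434,51,0,0,0],[1,-151,-434,51,0,0,0],[1,-151,-434,51,0,0,0],[1,-151,-434,51,0,0,0],[1,-151,-434,51,0,0,0],[1,-151,-434,51,0,0,0],[1,-151,-434,51,0,0,0],[1,-151,-434,51,0,0,0],[1,-151,-434,51,0,0,0],[1,-151,-434,51,0,0,0],[1,-151,-434,51,0,0,0],[1,-151,-434,51,0,0,0]]]'
python3 -m handwheel '[[[1,0,0,0,0,0,0],[1,0,0,0,0,0,0],[1,0,0,0,0,0,0]]]'
python3 go.py .4729 .3517 .2 -18.9
python3 - <<'E'
from h import *;from bench import r
import json
c=r.get_calibration('wrist');im=r.read_camera('wrist');print(c,r.get_state()['tcp_pos'])
np.save('w1.npy',c,allow_pickle=True)
cv2.imwrite('pics/w1.png',cv2.resize(im[:,:,::-1],(784,588)))
E
```

```text
t: 2.1
tcp_pos: [0.4667, 0.3601, 0.198]
tool_rot: [-3.096, 0.495, 0.011]
ft_force: [-0.8, 1.1, 1.0]
gripper_width: 0.0856
finger_force: 0.0
t: 2.35
tcp_pos: [0.4728, 0.3481, 0.1995]
tool_rot: [3.096, -0.519, 0.001]
ft_force: [0.3, -0.1, -0.0]
gripper_width: 0.0854
finger_force: 0.0
t 2.35 at [0.4728 0.3481 0.1995] shift mm [-1.1 -3.4 -0.5] turn [ 0.1 -0.1 -0.1]
{'vertical_fov': 60.587133488463735, 'cx': 284.8620716514179, 'cy': 211.276372654914, 'D': array([-0.06628686,  0.        ,  0.        ,  0.        ,  0.        ]), 'position': array([0.53906234, 0.32647415, 0.34291309]), 'orientation': array([ 1.7169499 , -2.41114973, -0.3361131 ])} [0.47303332 0.34792349 0.19985993]
```

View pics/w1.png

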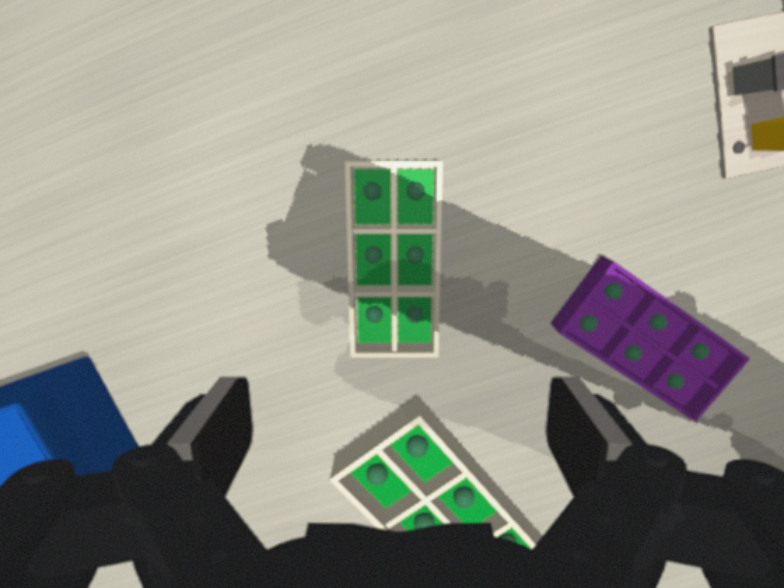

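The wrist view shows the target tray with rim corners at (346,162), (442,162), (438,356) and (350,356), enlarged 1.4x. The larger white tray is below it and the purple one to the right.

Run:
```python
from h import *;from bench import r
c=np.load('w1.npy',allow_pickle=True).item()
u=(np.array([(346,162),(442,162),(438,356),(350,356)],float)+.5)/1.4-.5
T=r.get_calibration('top');S=r.get_calibration('scene')
ut=(np.array([(187,63),(293,95),(106,288)])+.5)/5-.5+(116,196)
us=(np.array([(115,548),(58,445),(292,350),(350,450)])-(0,300)+.5)/5-.5+(354,268)
print('tri scene',tri(c,u,S,us).round(4));print('tri top',tri(c,u[[0,1,3]],T,ut).round(4))
p=plane(c,u,.022);print(p.round(4),p.mean(0),np.linalg.norm(p[0]-p[1]),np.linalg.norm(p[1]-p[2]))
for a,b in((3,0),(2,1)):print(np.degrees(np.arctan2(*(p[a]*-1+p[b])[[1,0]])))
```

```text
tri scene [[5.444e-01 3.589e-01 2.180e-02 5.000e-04]
 [5.245e-01 3.033e-01 1.840e-02 2.300e-03]
 [4.005e-01 3.452e-01 1.820e-02 1.600e-03]
 [4.241e-01 4.009e-01 2.510e-02 6.000e-04]]
tri top [[0.5443 0.3595 0.0168 0.0009]
 [0.525  0.3016 0.0133 0.0008]
 [0.4204 0.4024 0.0149 0.002 ]]
[[0.5445 0.3587 0.022 ]
 [0.5251 0.3025 0.022 ]
 [0.4029 0.3446 0.022 ]
 [0.4227 0.4018 0.022 ]] [0.47379343 0.35189233 0.022     ] 0.05946163919124966 0.12923572547246973
-19.46096479993415
-18.99602369863481
```

```bash
python3 -m handwheel '[[[1,-1,-4,120,0,0,0],[1,-1,-4,120,0,0,0],[1,-1,-4,120,0,0,0],[1,-1,-4,120,0,0,0],[1,-1,-4,120,0,0,0],[1,-1,-4,120,0,0,0]]]'; python3 go.py .4737 .352 .004 -19.2
```

```text
t: 2.9
tcp_pos: [0.474, 0.3547, 0.0823]
tool_rot: [-3.096, 0.517, -0.004]
ft_force: [0.4, -0.1, 0.7]
gripper_width: 0.0854
finger_force: 0.0
t 2.9 at [0.474  0.3547 0.0823] shift mm [ 0.4  2.9 78.3] turn [-0.2 -0.1  0.2]
```

```bash
python3 -m handwheel '[[[1,0,3,40,0,0,0],[1,0,3,65,0,0,0],[1,0,3,78,0,0,0],[1,0,3,78,0,0,0],[1,0,3,78,0,0,0]]]'; python3 go.py .4737 .352 .004 -19.2
python3 -m handwheel '[[[0.5,0,0,0,0,0,0],[0.5,0,0,0,0,0,0],[0.4,0,0,0,0,0,0],[0.4,0,0,0,0,0,0],[0.4,0,0,0,0,0,0],[0.4,0,0,0,0,0,0],[0.4,0,0,0,0,0,0]]]' 45
```

```text
t: 3.32
tcp_pos: [0.4726, 0.3527, 0.0038]
tool_rot: [-3.097, 0.515, -0.003]
ft_force: [0.4, 0.5, 0.5]
gripper_width: 0.0855
finger_force: 0.0
t 3.3167 at [0.4726 0.3527 0.0038] shift mm [ 1.3  0.3 -0.2] turn [-0.2 -0.1  0.3]
t: 3.9
tcp_pos: [0.4729, 0.3532, 0.0045]
tool_rot: [-3.096, 0.514, -0.005]
ft_force: [0.7, -0.3, 6.2]
gripper_width: 0.0587
finger_force: 50.5
```

```bash
python3 -m handwheel '[[[0.4,0,0,-30,0,0,0],[0.4,0,0,-70,0,0,0],[0.4,0,0,-110,0,0,0],[0.4,0,0,-120,0,0,0],[0.4,0,0,-120,0,0,0],[0.4,0,0,-120,0,0,0]]]'; python3 go.py .615 .0092 .125 -5.6
```

```text
t: 4.4
tcp_pos: [0.4713, 0.3515, 0.1222]
tool_rot: [-3.099, 0.515, -0.001]
ft_force: [0.0, 0.1, -2.2]
gripper_width: 0.0588
finger_force: 49.7
t 4.4 at [0.4713 0.3515 0.1222] shift mm [246.7 277.5  -2.7] turn [ -0.   -0.  -13.3]
```

```bash
python3 -m handwheel '[[[0.4,12,13,-3,0,0,0],[0.4,35,40,-3,0,0,-2],[0.4,60,68,-3,0,0,-4],[0.4,86,97,-3,0,0,-6],[0.4,112,126,-3,0,0,-8],[0.4,138,155,-3,0,0,-10],[0.4,164,184,-3,0,0,-12],[0.4,190,213,-3,0,0,-13],[0.4,213,239,-3,0,0,-13.3],[0.4,232,261,-3,0,0,-13.3],[0.4,243,273,-3,0,0,-13.3],[0.4,247,277,-3,0,0,-13.3]]]';python3 -m handwheel '[[[0.4,0,0,0,0,0,0],[0.4,0,0,0,0,0,0],[0.4,0,0,0,0,0,0]]]'; python3 go.py .615 .0092 .125 -5.6
python3 - <<'E'
from h import *;from bench import r
for n in('wrist','top','scene'):
    c=r.get_calibration(n);im=r.read_camera(n)[:,:,::-1];np.save(n+'2.npy',c,allow_pickle=True);cv2.imwrite(f'pics/{n}2.png',im)
cv2.imwrite('pics/w2.png',cv2.resize(cv2.imread('pics/wrist2.png'),(784,588)))
print(r.get_state()['tcp_pos'],r.get_state()['gripper_width'])
E
```

```text
t: 5.4
tcp_pos: [0.6144, 0.0032, 0.1211]
tool_rot: [3.133, -0.164, -0.009]
ft_force: [-0.6, -0.8, -1.2]
gripper_width: 0.0586
finger_force: 49.7
t: 5.65
tcp_pos: [0.6141, 0.013, 0.124]
tool_rot: [-3.136, 0.146, 0.004]
ft_force: [-0.3, 0.0, -2.0]
gripper_width: 0.0591
finger_force: 49.7
t 5.65 at [0.6141 0.013  0.124 ] shift mm [ 1.2  3.7 -1. ] turn [-0.1  0.1  0.3]
[0.61485931 0.01206967 0.12489061] 0.058874868052332906
```

View pics/w2.png

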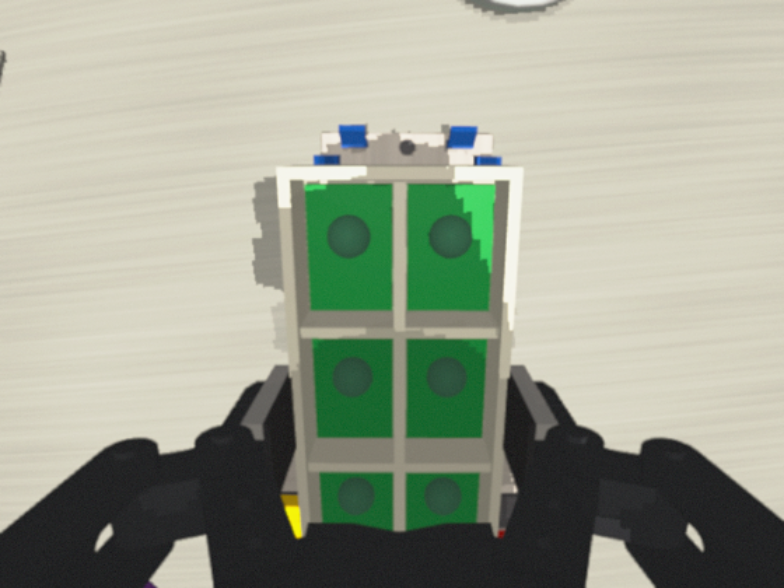

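The wrist view shows the tray held level. The far end of the holder plate has its corners at (322,133) and (493,133), with the blue end walls at (353,135) and (462,136). The tray's front rim corners are at (278,168) and (522,168). I'll check the nest pose against these.

Run:
```python
from h import *
c=np.load('wrist2.npy',allow_pickle=True).item()
g=lambda l:(np.array(l,float)+.5)/1.4-.5
p=plane(c,g([(322,133),(493,133)]),.006);print('plate end',p.round(4),np.linalg.norm(p[0]-p[1]))
tr,ho=np.load('pose.npy')
def W(h,x,y):return np.array([h[0]+np.cos(h[2])*x-np.sin(h[2])*y,h[1]+np.sin(h[2])*x+np.cos(h[2])*y])
print('fit pred',ho,W(ho,.076,.043),W(ho,.076,-.043))
m=p.mean(0)[:2];print('nest from wrist',W([m[0],m[1],ho[2]],-.076,0))
q=plane(c,g([(278,168),(522,168)]),.125+.0175);print('tray front',q.round(4),np.linalg.norm(q[0]-q[1]))
m=q.mean(0)[:2];d=q[0]-q[1];a=np.arctan2(-d[0],d[1]);print('tray yaw',np.degrees(a),'centre',W([m[0],m[1],a],-.065,0))
```

```text
plate end [[ 0.6968  0.0449  0.006 ]
 [ 0.6888 -0.0399  0.006 ]] 0.08516336916204706
fit pred [ 0.6162412   0.00909357 -0.09830673] [0.69609464 0.04442667] [ 0.68765387 -0.0411581 ]
nest from wrist [0.61716523 0.00992754]
tray front [[ 0.6832  0.0368  0.1425]
 [ 0.6777 -0.022   0.1425]] 0.05906033391265325
tray yaw -5.379150800522355 centre [0.61573157 0.01345065]
```

```bash
python3 -m handwheel '[[[0.4,1,3,25,0,0,0],[0.4,1,3,55,0,0,0],[0.4,1,3,75,0,0,0],[0.4,1,3,80,0,0,0],[0.4,1,3,80,0,0,0],[0.4,1,3,80,0,0,0],[0.4,1,3,80,0,0,0],[0.4,1,3,80,0,0,0]]]';python3 go.py .616 .0087 .0105 -5.7
```

```text
t: 6.47
tcp_pos: [0.6178, 0.0071, 0.047]
tool_rot: [-3.137, 0.152, -0.006]
ft_force: [-0.4, 0.7, -1.3]
gripper_width: 0.0589
finger_force: 49.6
t 6.4667 at [0.6178 0.0071 0.047 ] shift mm [-2.1 -1.4 36.5] turn [-0.  -0.2  0.2]
```

```bash
python3 -m handwheel '[[[0.4,-1,-1,8,0,0,0],[0.4,-1,-1,16,0,0,0],[0.4,-1,-1,23,0,0,0],[0.4,-1,-1,29,0,0,0],[0.4,-1,-1,33,0,0,0],[0.4,-1,-1,35,0,0,0],[0.4,-1,-1,36,0,0,0],[0.4,-1,-1,36,0,0,0]]]';python3 go.py .616 .0087 .0105 -5.7
python3 - <<'E'
from bench import r
print(r.get_state()['ft_force'])
E
```

```text
t: 7.13
tcp_pos: [0.6144, 0.0075, 0.0105]
tool_rot: [3.137, -0.152, -0.003]
ft_force: [-5.5, -1.5, 10.7]
gripper_width: 0.0588
finger_force: 51.0
t 7.1333 at [0.6144 0.0075 0.0105] shift mm [ 1.5 -1.4  0. ] turn [0.1 0.1 0.1]
[-5.52668898 -1.45101632 10.73265292]
```

```bash
python3 -m handwheel '[[[0.8,0,0,0,0,0,0],[1,0,0,0,0,0,0],[1,0,0,0,0,0,0],[1,0,0,0,0,0,0],[1,0,0,-15,0,0,0],[1,0,0,-50,0,0,0],[1,0,0,-90,0,0,0],[1,0,0,-130,0,0,0],[1,-40,0,-165,0,0,0],[1,-80,0,-165,0,0,0],[1,-80,0,-165,0,0,0],[1,-80,0,-165,0,0,0]]]'
python3 - <<'E'
from h import *;from bench import r
c=r.get_calibration('wrist');im=r.read_camera('wrist')[:,:,::-1];np.save('wrist3.npy',c,allow_pickle=True)
s=r.get_state();print(s['t'],s['tcp_pos'],s['joint_pos'].round(2))
cv2.imwrite('pics/w3.png',cv2.resize(im,(784,588)))
E
```

```text
t: 8.13
tcp_pos: [0.5328, 0.0162, 0.1744]
tool_rot: [3.137, -0.149, -0.002]
ft_force: [0.6, 0.1, 0.1]
gripper_width: 0.0854
finger_force: 0.0
8.1833 [0.5348647  0.01543496 0.17414996] [ 0.33  0.37 -0.52  1.63  0.19  1.2  -1.89]
```

View pics/w3.png

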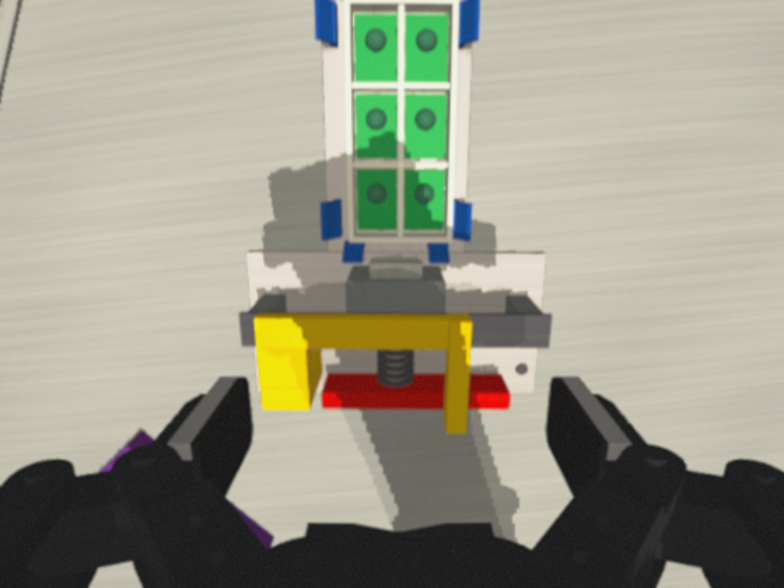

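The tray sits in the nest with the wells square to it and the walls even around it. The bolt is out, the red bar spans (323–510, ~392), the yellow tab's near end is at (446–468,433) and the stop block at (256–310,409). Now I'll measure the bar, tab and block.

```bash
python3 - <<'E'
from h import *
c=np.load('wrist3.npy',allow_pickle=True).item()
g=lambda l:(np.array(l,float)+.5)/1.4-.5
p=plane(c,g([(248,252),(545,252)]),.006)[:,:2];d=p[0]-p[1];a=np.arctan2(-d[0],d[1]);m=p.mean(0)
o=m+.076*np.array([np.cos(a),np.sin(a)]);print('len',np.linalg.norm(d),'yaw',np.degrees(a),'nest',o)
a=np.radians(-5.6);o=np.array([.6167,.0095])
def H(l,z):
    q=plane(c,g(l),z)[:,:2]-o;return (q@np.array([[np.cos(a),-np.sin(a)],[np.sin(a),np.cos(a)]])*1e3).round(1)
print('plate corners',H([(248,252),(545,252)],.006))
print('tray rim corners near',H([(347,237),(452,237)],.028))
print('bar near top corners',H([(323,394),(509,394)],.044),'bottom',H([(323,407),(509,407)],.014))
print('tab near end +y,-y',H([(446,433),(468,433)],.064),'block near',H([(262,409),(310,409)],.060))
E
python3 go.py .4145 .029 .15 -5.6
```

```text
len 0.1878084410641656 yaw -5.515800388822631 nest [0.61805295 0.01021367]
plate corners [[-74.9  94.6]
 [-74.6 -93.2]]
tray rim corners near [[-61.8  29.4]
 [-61.7 -31.5]]
bar near top corners [[-154.2   44.8]
 [-154.1  -67.3]] bottom [[-179.2   50.2]
 [-179.2  -75.3]]
tab near end +y,-y [[-168.5  -27.8]
 [-168.6  -40.5]] block near [[-155.8   77.8]
 [-155.5   50.1]]
t 8.1833 at [0.5349 0.0154 0.1741] shift mm [-121.1   -2.    24.1] turn [ 0.1 -0.   0.1]
```

```bash
python3 -m handwheel '[[[0,-30,-1,0,0,0,0],[0,-65,-3,0,0,0,0],[0,-100,-4,20,0,0,0],[0,-122,-4,50,0,0,0],[0,-122,-4,74,0,0,0],[0,-122,-4,74,0,0,0],[0,-122,-4,74,0,0,0],[0,-122,-4,74,0,0,0]]]' 40; python3 go.py .4137 .0318 .018 -5.6
```

```text
t: 8.85
tcp_pos: [0.4174, 0.0315, 0.101]
tool_rot: [-3.136, 0.153, -0.005]
ft_force: [0.8, 0.3, 0.4]
gripper_width: 0.0001
finger_force: 0.0
t 8.85 at [0.4174 0.0315 0.101 ] shift mm [-3.9  0.1 83. ] turn [-0.1 -0.2  0. ]
```

```bash
python3 -m handwheel '[[[0,-3,0,35,0,0,0],[0,-3,0,65,0,0,0],[0,-3,0,83,0,0,0],[0,-3,0,83,0,0,0],[0,-3,0,83,0,0,0],[0,-3,0,83,0,0,0]]]' ; python3 go.py .4137 .0318 .018 -5.6
python3 -m handwheel '[[[0,10,0,0,0,0,0],[0,20,0,0,0,0,0],[0,28,0,0,0,0,0],[0,34,0,0,0,0,0],[0,40,0,0,0,0,0],[0,40,0,0,0,0,0]]]' ; python3 go.py .4137 .0318 .018 -5.6
```

```text
t: 9.35
tcp_pos: [0.4144, 0.0319, 0.0186]
tool_rot: [-3.137, 0.153, -0.007]
ft_force: [0.2, 0.9, 0.1]
gripper_width: 0.0001
finger_force: 0.0
t 9.35 at [0.4144 0.0319 0.0186] shift mm [-0.7  0.1  0.6] turn [-0.1 -0.2  0. ]
t: 9.85
tcp_pos: [0.4506, 0.0279, 0.0168]
tool_rot: [3.138, -0.153, -0.006]
ft_force: [-5.2, 0.3, 6.1]
gripper_width: -0.0004
finger_force: 3.0
t 9.85 at [0.4506 0.0279 0.0168] shift mm [-37.1  -0.3  -1.1] turn [0.  0.2 0. ]
```

```bash
python3 -m handwheel '[[[0,6,0,-1,0,0,0],[0,11,0,-1,0,0,0],[0,16,0,-1,0,0,0],[0,20,0,-1,0,0,0],[0,20,0,-1,0,0,0],[0,20,0,-1,0,0,0]]]' ; python3 go.py .4137 .0318 .018 -5.6; python3 -c "
from bench import r;s=r.get_state();print(s['ft_force'],s['wrist_torque'])"
```

```text
t: 10.35
tcp_pos: [0.466, 0.0263, 0.0168]
tool_rot: [3.137, -0.151, -0.018]
ft_force: [-10.1, 1.7, 6.0]
gripper_width: -0.0
finger_force: 5.4
t 10.35 at [0.466  0.0263 0.0168] shift mm [-52.6  -0.4  -0.6] turn [0.1 0.7 0.1]
[-10.05683079   1.71477894   6.04520881] [ 0.24199091  1.93964539 -0.01168893]
```

```bash
python3 -m handwheel '[[[0,4,0,-1,0,0,0],[0,8,0,-1,0,0,0],[0,11,0,-1,0,0,0],[0,11,0,-1,0,0,0],[0,11,0,-1,0,0,0]]]' ; python3 go.py .4137 .0318 .018 -5.6
```

```text
t: 10.77
tcp_pos: [0.4688, 0.0259, 0.0167]
tool_rot: [3.134, -0.149, -0.043]
ft_force: [-22.0, 2.6, 16.6]
gripper_width: 0.0004
finger_force: 11.6
t 10.7667 at [0.4688 0.0259 0.0167] shift mm [-55.5  -0.6   0.2] turn [0.3 1.6 0.1]
```

```bash
python3 -m handwheel '[[[0,0,5,0,0,0,0],[0,0,10,0,0,0,0],[0,0,15,0,0,0,0],[0,0,20,0,0,0,0],[0,0,25,0,0,0,0],[0,0,30,0,0,0,0],[0,0,35,0,0,0,0],[0,0,35,0,0,0,0]]]' ; python3 go.py .4137 .0318 .018 -5.6
```

```text
t: 11.43
tcp_pos: [0.4659, -0.0023, 0.0153]
tool_rot: [-3.131, 0.143, 0.041]
ft_force: [-17.0, 12.8, 2.9]
gripper_width: 0.0001
finger_force: 9.4
t 11.4333 at [ 0.4659 -0.0023  0.0153] shift mm [-55.2 -29.2  -1.1] turn [-0.3  1.5  0.4]
```

Run:
```python
from h import *;from bench import r
c=r.get_calibration('wrist');w=r.read_camera('wrist')[:,:,::-1]
t=r.read_camera('scene')[:,:,::-1];np.save('wrist4.npy',c,allow_pickle=True)
cv2.imwrite('pics/w4.png',np.hstack([cv2.resize(w,(400,300)),cv2.resize(t[180:280,212:345],(400,300),interpolation=cv2.INTER_CUBIC)]))
```

```text
(no output)
```

View pics/w4.png

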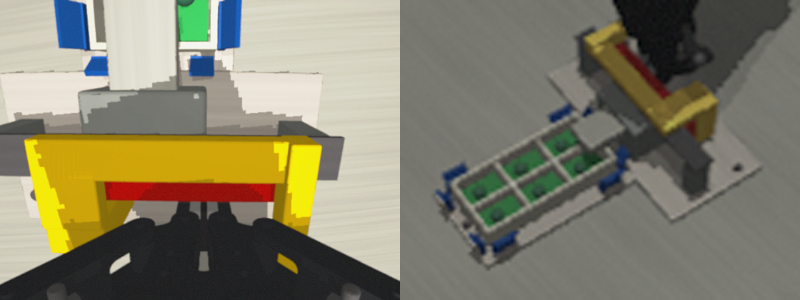

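The bar is home: the bolt covers the tray's near end at left-panel (145,40) and right-panel (600,430). The fingers are up against the yellow tab at left-panel (290,210). I'll keep sliding.

```bash
python3 -m handwheel '[[[0,1,5,-1,0,0,0],[0,1,10,-1,0,0,0],[0,1,14,-1,0,0,0],[0,1,18,-1,0,0,0],[0,1,18,-1,0,0,0],[0,1,18,-1,0,0,0]]]' ; python3 go.py .4137 .0318 .018 -5.6
```

```text
t: 12.03
tcp_pos: [0.4659, -0.0043, 0.0171]
tool_rot: [-3.114, 0.124, 0.038]
ft_force: [-17.5, 38.7, 4.9]
gripper_width: -0.0003
finger_force: 12.5
t 12.0333 at [ 0.4659 -0.0043  0.0171] shift mm [-54.9 -31.8   1.3] turn [-1.4  1.5  1. ]
```

Run:
```python
from h import *;from bench import r
c=np.load('wrist4.npy',allow_pickle=True).item()
a=np.radians(-5.6);o=np.array([.6175,.0098])
def H(l,z,c=c,k=400/560):
    q=plane(c,(np.array(l,float)+.5)/k-.5,z)[:,:2]-o;return (q@np.array([[np.cos(a),-np.sin(a)],[np.sin(a),np.cos(a)]])*1e3).round(1)
print('plate',H([(0,72),(322,75)],.006),'tab -y/arm corner',H([(321,146)],.064),'block far +y',H([(26,140)],.06),'bolt tip corners',H([(108,0)],.042),'bar -> visible far edge',H([(105,182),(275,182)],.044))
c=r.get_calibration('wrist');w=r.read_camera('wrist')[:,:,::-1];np.save('wrist5.npy',c,allow_pickle=True)
t=r.read_camera('scene')[:,:,::-1];u=r.read_camera('top')[:,:,::-1]
f=lambda i:cv2.resize(i,(400,300),interpolation=cv2.INTER_CUBIC)
cv2.imwrite('pics/w5.png',np.vstack([cv2.resize(w[140:420],(800,400)),np.hstack([cv2.resize(t[190:250,265:345],(267,200),interpolation=cv2.INTER_CUBIC),cv2.resize(u[190:250,232:312],(267,200),interpolation=cv2.INTER_CUBIC),np.zeros((200,266,3),np.uint8)])]))
```

```text
plate [[-75.3  95. ]
 [-77.4 -93.4]] tab -y/arm corner [[-102.9  -70.8]] block far +y [[-102.3   45.8]] bolt tip corners [[-47.9  13.3]] bar -> visible far edge [[-127.6   21.7]
 [-126.9  -60.4]]
```

View pics/w5.png

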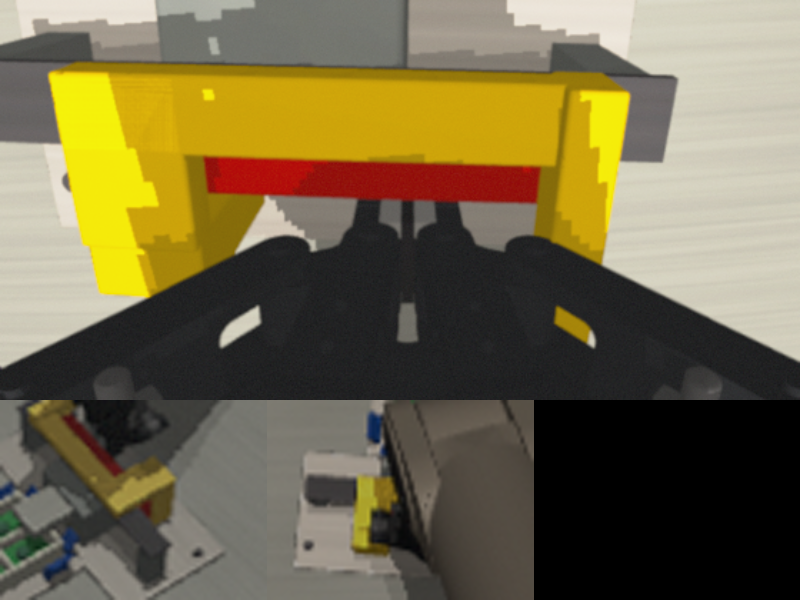

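By measurement the tab's -y side is at y = -70.8 and the block's +y side at 45.8, so the keeper is about 40 mm across, on its stop. The knuckles met the tab earlier than I planned. I'll unload and then back off.

```bash
python3 -m handwheel '[[[0,0,-8,0,0,0,0],[0,0,-16,0,0,0,0],[0,0,-22,0,0,0,0],[0,0,-28,0,0,0,0],[0,0,-28,0,0,0,0],[0,-8,-28,0,0,0,0],[0,-16,-28,0,0,0,0],[0,-24,-28,0,0,0,0]]]' ; python3 go.py .4137 .0318 .018 -5.6
```

```text
t: 12.85
tcp_pos: [0.4576, 0.0019, 0.0199]
tool_rot: [-3.137, 0.153, -0.003]
ft_force: [0.0, 0.4, -0.1]
gripper_width: 0.0001
finger_force: 0.0
t 12.85 at [0.4576 0.0019 0.0199] shift mm [-46.6 -25.5   1.8] turn [-0.  -0.1  0. ]
```

Free with no force. I'll retreat and look.

```bash
python3 -m handwheel '[[[0,-20,0,0,0,0,0],[0,-45,0,0,0,0,0],[0,-62,0,0,0,0,0],[0,-62,0,-10,0,0,0],[0,-62,0,-50,0,0,0],[0,-62,0,-90,0,0,0],[0,-62,0,-130,0,0,0],[0,-62,0,-170,0,0,0],[0,-62,0,-170,0,0,0],[0,-62,0,-170,0,0,0],[0,-62,0,-170,0,0,0]]]'
python3 - <<'E'
from h import *;from bench import r
c=r.get_calibration('wrist');w=r.read_camera('wrist')[:,:,::-1];np.save('wrist6.npy',c,allow_pickle=True)
u=r.read_camera('top')[:,:,::-1];s=r.read_camera('scene')[:,:,::-1]
cv2.imwrite('pics/w6.png',np.vstack([np.hstack([cv2.resize(w,(400,300)),cv2.resize(s[180:280,212:345],(400,300),interpolation=cv2.INTER_CUBIC)]),np.hstack([cv2.resize(u,(400,300)),cv2.resize(s,(400,300))])]))
E
```

```text
t: 13.77
tcp_pos: [0.3958, 0.0081, 0.1903]
tool_rot: [3.137, -0.152, 0.003]
ft_force: [-0.2, -0.8, -0.2]
gripper_width: -0.0001
finger_force: 0.0
```

View pics/w6.png

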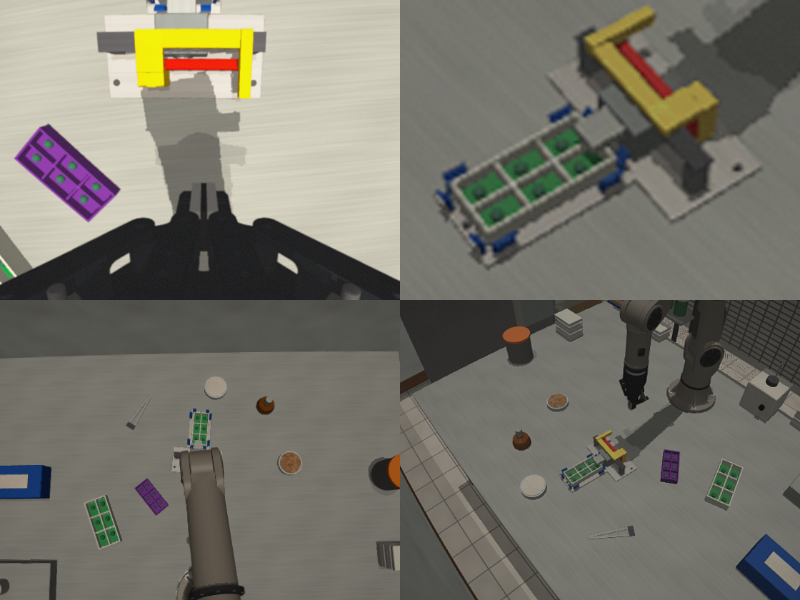

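The keeper is across, with the block at wrist-panel (150,75) behind the red bar at (200,64). The bolt is over the tray end at scene-crop (600,125), the tray is seated, and the other items haven't moved. Handing in.

```bash
python3 -c "
from bench import r;print(r.sign_off())"
```

```text
the job is handed in; nothing more can be done
None
```

I handed the job in at about 14 s: by the last pictures the tray lies in the nest, the push bar is trapped under the fully slid keeper, the robot is clear, and the dishes, burner and forceps look unmoved; no verdict came back.

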